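# Turn a spare guide roller upright in the grip and snap it into its mount

## Robot

A 7-joint arm with a two-finger parallel gripper is mounted at the origin on a cart in front of the work surface, level with it; the furniture and walls round the work are solid. World frame = base frame: x ahead of the robot, y to its left, z up, the work surface at z = 0. Lengths are in m, angles in rad, forces in N, time in s.
With the tool pointing down it reaches from about 0.375 to 0.925 m from the base axis. Payload 3.1 kg.
Tool frame: the origin (TCP) lies on the centre line of the jaws, within the pads' length; the fingertips stand 19 mm ahead of it and the grasp point (between the pads) is the TCP; z points along the fingers, y is the line along which they close (so a half turn about z gives the same grasp; the last joint's range is limited). The gripper opens to 85 mm and grips with 20 to 120 N. Pads are 22 mm wide; open, the fingers measure 114 mm over their backs; the gripper's body (76 mm by 85 mm) begins 54 mm behind the grasp point. The pads swing forward as they close: fully open they stand 13 mm farther back than shut.
Start: joints at [1.004, 0.383, 0.044, 1.598, -0.018, 1.161, -0.05], TCP at [0.294, -0.58, 0.25] pointing down, gripper open.
Joint ranges: [-2.61, 2.61], [-0.41, 2.15], [-1.48, 1.57], [0, 2.5], [-1.57, 4.71], [0.05, 1.97], [-2.85, 2.85]. Speed limits (rad/s): [2.79, 2.79, 3.14, 3.14, 3.14, 3.14, 3.14].

## Interface

Orientations are given as a rotation vector (axis times angle).
In Python, from station import * gives the robot as it stands. The module is installed in compiled form; this text tells all that it offers.
- The arm moves only by the tool apply_moves, never from a script. Its argument "deltas" is text: rows parted by semicolons, each of 5 numbers parted by spaces: the shift along the world's x, y, z in mm, then the turn about the world's z in degrees, then the closure in counts, from 0 (fully open) to 255 (shut). In form: tx ty tz yaw hand; .... A call has 1 to 20 rows; each row shifts and turns the commanded pose from where the row before left it; what a row does not reach is not made up. A row lasts 1/8 s, in which the tool goes at most 62.5 mm and 10.7 degrees, less where a joint would pass 70% of its speed; a pose out of reach is approached as far as the arm can. A call is refused whole if a number of a shift passes 62.5 or a number of a turn 10.7, either way. A call with a gripper value outside its range is refused whole. The fingers move at their own pace and stop on an object; "grip_force" is the grip in N (left out, the last holds). Time passes only in rows, so rows that do not move let the fingers close. It gives the time, the measured TCP pose, the force, the opening and the grip force at its end, in the units of the state.
- get_obs(): the state, without advancing time (a new reading comes with each control period).
- grab_frame(name): name is "scene" or "top" or "wrist"; returns a dict with "pixels" (400x640x3 uint8, red, green, blue), "K" (3x3 intrinsics, pixels), "xyz" and "orientation" of the camera in the world; the wrist camera has in their place "tool_from_camera" (4x4, takes a point from camera to tool coordinates, whose origin is the TCP and whose axes are the flange's). Camera axes: x right, y up, looking along -z (the intrinsics and any distortion apply to the point x, -y, -z); pixel columns grow to the right and rows downward; lengths in m; the calibration is good to about 2 mm. A picture is of the moment at which its call begins: read the wrist's pose just before it. There is no depth.
- sign_off(): hands the job in; it is judged then, once.
The state is a dict: "t": time; "joints": joint angles; "joint_vel": joint speeds; "effort": joint torques, N m; "eef_pos": TCP position; "orientation": TCP orientation; "force": force on the tool from outside, world axes, zero at the start; "torque": the same for the moment, N m; "finger_gap": finger opening in m; "finger_force": force on a finger pad.
Only numpy, scipy, OpenCV 4.12 (cv2) and the standard library are available. Lean on these libraries where they do the work, as an engineer would, in place of code of your own. Each camera call takes 0.05 s, during which the arm holds its last target. There are 200 camera calls.

## Task

Fit the spare guide roller to its mount: lift it by the middle out of its wooden cradle and swing it upright in the fingers by pushing its thin end up against the front edge of the small riser shelf, without ever letting it touch the table. Then stand it, thin end down, in the open slot of the mount and press it back between the sprung jaws until it is fully home against the upright, the jaws closed behind it, and let go. Leave everything else where it is.

Things in the scene. Friction and masses are not known exactly. Their poses are not given: they have to be found in the camera images.
- roller: Spare guide roller, aluminium body 36 mm in diameter, 72 mm long, black ring round each end, 0.19 to 0.31 kg. Origin: middle of the body, and centre of mass; x along its axis to the foot. Starts level in the cradle, axis 56 mm above the table, foot to the robot's right. Held across the middle with 10 to 20 N it stays level, yet a few N on one end turn it between the fingers.
- roller_foot (a point): Centre of the end face of the foot, a thin dark steel journal 16 mm in diameter and 10 mm long; 46 mm from the roller's origin along its x axis.
- roller_head (a point): Centre of the end face of the head, a wider dark disc 26 mm in diameter and 6 mm long (too wide for the mount's slot); 42 mm from the roller's origin, opposite the foot.
- cradle: Fixed wooden cradle, base 116 x 66 x 20 mm, origin on the table under the roller's middle, x along the roller to its foot. The roller lies in two V ribs 8 mm thick, 27 mm either side of the middle, 46 mm high; end boards 65 mm high, 50 mm wide stand just beyond foot and head. The middle 46 mm of the roller is free at both sides for fingers, down to the base.
- shelf: Fixed riser shelf of grey sheet steel, 110 mm deep, 210 mm wide, top 85 mm above the table, open in front and underneath between two side panels 3 mm thick that begin 18 mm behind the front edge; two tape rolls stand on it. Origin on the table under its centre; its front looks along its own -x axis, which points roughly to the robot's left (+y).
- shelf_edge (a point): Middle of the shelf's rolled front edge: a straight rigid bead 8 mm in diameter, 202 mm long along the shelf's y axis, its centre line 81 mm above the table, 55 mm in front of the shelf's centre. Its underside is free to push against from below, its face from the front.
- mount: Fixed roller mount: dark base 108 x 116 x 10 mm; on it a bright steel fork, flat top 26 mm above the table, with a slot 21 mm wide, 16 mm deep, open to the mount's -x side (towards the robot) between two round-ended tines reaching 60 mm in front of the seat; behind the seat an upright 34 mm wide, 88 mm high. Origin on the table under the seat axis, x from the slot's mouth to the upright, z up.
- mount_seat (a point): Point on the seat axis, level with the fork's top, 26 mm above the table. Home, the roller stands vertically over it, thin journal in the slot, shoulder of the body on the fork's top, body touching the upright, origin 36 mm above this point.
- jaw_left (a joint): Angle of the left sprung jaw, rad: 0 closed, grows as it swings out. Each jaw ends in a small free-turning roll (radius 5 mm) 4 to 18 mm above the fork's top, 11 mm in front of the seat axis and 18 mm to its side: gap 27 mm. The roller in the slot meets them 25 mm before the seat, passes at about 0.16 with a push of about 10 N, low down lest it tip, and then snaps home; they rest at about 0.05.
- jaw_right (a joint): Angle of the right sprung jaw, the same.
- machine_table: The machine's stainless table top, height 0 (its origin lies on the floor below). The roller must not touch it.
- tape_brown: Bystander: roll of brown tape, 68 mm in diameter, 36 mm high, on the shelf's top.
- tape_clear: Bystander: roll of clear tape, 64 mm in diameter, 22 mm high, on the shelf's top.
- screwdriver: Bystander: screwdriver, 182 mm long, lying on the table.
- tally_counter: Bystander: round metal hand counter, 54 mm, 25 mm high, on the table.
- label_roll_1: Bystander: small roll of printed labels, 69 mm in diameter, 55 mm high, standing on the table.
- hex_key: Bystander: black hex key, 93 mm long, lying on the table.
- loupe: Bystander: small black print loupe, 33 mm in diameter, 34 mm high, on the table.
Not all that is in view belongs to the job. Of the things that look like the cradle, the larger one is meant.

How it is judged:
By the outcome, as a careful person would: the job done as asked, in the order asked, and still so for the second after the job is handed in, with the robot touching nothing.
It also fails if it takes over 64 s, if anything falls off the work surface, if the arm or the gripper's body presses on something with over 40 N, if the wrist force passes 120 N, or if a joint passes its speed limit or range.

## Working session

There is one attempt and no reset: what is moved stays moved. The work goes in short steps, Python scripts to look and compute and a tool call to move; the robot and the scene stay as the last step left them, time stands still between calls to the robot, and variables do not carry over. Pictures are saved under pics/ and viewed, at most 10 in all, crops included, and the job is handed in when it is done.

Besides the shell and the picture viewer there is one more tool, called after "Call:" as a command line: name --argument value ..., lists and objects as JSON in quotes. apply_moves: Moves the arm, as the interface text tells. Its arguments: {"type":"object","properties":{"deltas":{"type":"string"},"grip_force":{"type":"number"}},"required":["deltas"]}

```bash
mkdir -p pics; cat > h.py <<'E'
from station import *
import numpy as np, cv2
from scipy.spatial.transform import Rotation as R
def cam(n):
    o=get_obs(); f=grab_frame(n); 
    if n=="wrist":
        T=np.eye(4);T[:3,:3]=R.from_rotvec(o["orientation"]).as_matrix();T[:3,3]=o["eef_pos"]
        T=T@np.array(f["tool_from_camera"])
    else:
        T=np.eye(4);q=np.array(f["orientation"]);
        T[:3,:3]=(R.from_rotvec(q).as_matrix() if q.size==3 else q);T[:3,3]=f["xyz"]
    return f["pixels"],np.array(f["K"]),T
def pix(K,T,u,v,z):
    d=T[:3,:3]@np.array([(u-K[0,2])/K[0,0],-(v-K[1,2])/K[1,1],-1]);p=T[:3,3]
    return p+d*(z-p[2])/d[2]
def proj(K,T,P):
    c=T[:3,:3].T@(np.array(P)-T[:3,3]);return K[0,0]*c[0]/-c[2]+K[0,2],-K[1,1]*c[1]/-c[2]+K[1,2]
def save(n,im): cv2.imwrite("pics/"+n,im[:,:,::-1])
E
python3 - <<'E'
from h import *
print(get_obs())
for n in("scene","top"):
    im,K,T=cam(n);save(n+".png",im);np.savez(n+".npz",im=im,K=K,T=T);print(n,K,T, [k for k in grab_frame(n).keys()])
E
```

```text
{'t': 0.0, 'joints': array([ 1.00420208,  0.38384076,  0.04383203,  1.59957835, -0.01786391,
        1.16125585, -0.04986531]), 'joint_vel': array([ 9.91087570e-04,  7.70434441e-04,  1.29360610e-03, -2.09948807e-05,
       -1.59139127e-03,  4.54060475e-04, -6.58259866e-04]), 'effort': array([ 5.95313895e-05, -4.33461642e+01,  1.02437072e+00, -2.49514103e+01,
        1.05904465e-02,  1.13820771e-02,  7.77094868e-06]), 'eef_pos': array([ 0.29325378, -0.5790669 ,  0.24888138]), 'orientation': array([-3.05313686e+00, -7.29258154e-01,  1.24843432e-03]), 'force': array([-0.1886828 ,  0.39919153, -0.56372401]), 'torque': array([ 0.00430222, -0.03333641, -0.02524366]), 'finger_force': 0.0, 'finger_gap': 0.08523707163561242}
scene [[413.17390404   0.         326.3514903 ]
 [  0.         413.17390404 198.79734754]
 [  0.           0.           1.        ]] [[-0.71666139  0.5154867  -0.46975517 -0.33727658]
 [-0.69717767 -0.54732425  0.46301129  0.77067042]
 [-0.01843223  0.65932513  0.75163198  1.00559236]
 [ 0.          0.          0.          1.        ]] ['pixels', 'K', 'xyz', 'orientation']
top [[432.91877949   0.         318.60836216]
 [  0.         432.91877949 192.40911766]
 [  0.           0.           1.        ]] [[-0.01406124  0.98292496 -0.18346882  0.22993183]
 [-0.99988444 -0.01488274 -0.00310137 -0.08834839]
 [-0.00577893  0.18340401  0.98302064  1.29925866]
 [ 0.          0.          0.          1.        ]] ['pixels', 'K', 'xyz', 'orientation']
```

View pics/top.png

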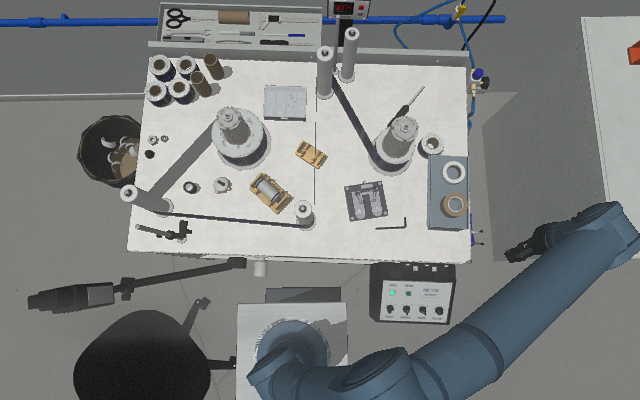

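View pics/scene.png

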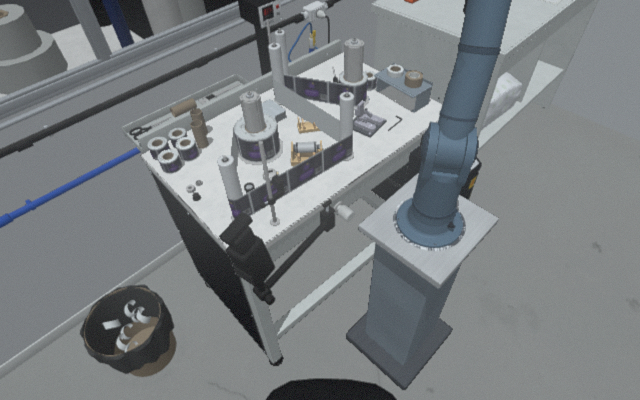

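The top view shows the cradle with the roller near (270,192), a smaller decoy cradle at (311,154), the mount at (366,200) and the shelf at (448,192). A web runs between posts close to the cradle, at (304,210).

```bash
python3 - <<'E'
from h import *
d=np.load("top.npz");im=d["im"];K=d["K"];T=d["T"]
c=im[140:240,235:475];save("c1.png",cv2.resize(c,None,fx=3.3,fy=3.3,interpolation=cv2.INTER_CUBIC))
for n,u,v,z in [("roller",268,190,.056),("mount",366,200,.01),("shelf",447,190,.085),("post",304,205,.0),("posttop",304,205,.15)]:print(n,pix(K,T,u,v,z))
E
```

```text
roller [0.47138428 0.06356205 0.056     ]
mount [ 0.44509118 -0.22695237  0.01      ]
shelf [ 0.45800291 -0.45065734  0.085     ]
post [ 0.43419829 -0.03933928  0.        ]
posttop [ 0.41061563 -0.04499741  0.15      ]
```

View pics/c1.png

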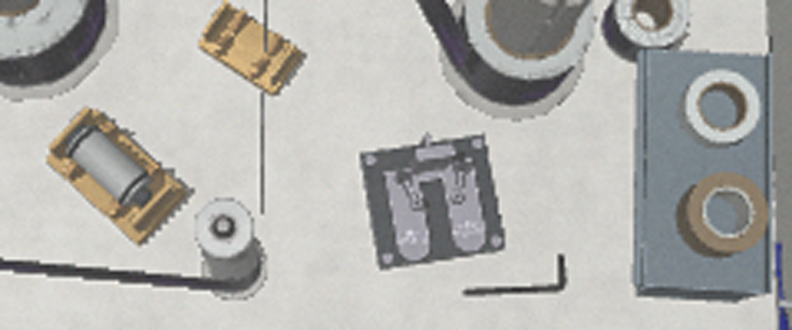

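The crop shows the roller axis running from about (75,148) to (148,197) with the foot at lower right. The mount base corners are (360,152), (485,135), (504,247) and (380,268), and the shelf front edge is x≈638, y from 52 to 290.

```bash
python3 - <<'E'
from h import *
d=np.load("top.npz");K=d["K"];T=d["T"]
def q(x,y,z): return np.round(pix(K,T,235+x/3.3,140+y/3.3,z),4)
for n,pts,z in [("cradle boards top",[(50,150),(88,107),(192,185),(143,243)],.05),("roller ends",[(75,148),(148,197)],.056),
 ("mount base",[(360,152),(485,135),(504,247),(380,268)],.01),("shelf",[(640,50),(770,52),(768,290),(637,288)],.085),("slot mouth/tine ends",[(412,255),(469,250)],.026),
 ("hex",[(465,293),(560,288),(561,256)],0.)]: print(n,*[q(x,y,z) for x,y in pts])
s=np.load("scene.npz")
def ray(d,u,v):
    K,T=d["K"],d["T"];return T[:3,3],T[:3,:3]@np.array([(u-K[0,2])/K[0,0],-(v-K[1,2])/K[1,1],-1])
def tri(a,b):
    p,u=ray(d,*a);r,w=ray(s,*b);st=np.linalg.lstsq(np.c_[u,-w],r-p,rcond=None)[0];A=p+u*st[0];B=r+w*st[1];return (A+B)/2,np.linalg.norm(A-B)
print("post1top",tri((302,208),(347,97)));print("post2top",tri((129,191),(226,161)));print("post far1",tri((324,53),(277,48)));print("far reel spindle",tri((404,124),(353,43)))
print("left reel spindle",tri((230,115),(250,97)))
E
```

```text
cradle boards top [0.487 0.117 0.05 ] [0.5259 0.0835 0.05  ] [ 0.4533 -0.0097  0.05  ] [0.402  0.0337 0.05  ]
roller ends [0.4872 0.0938 0.056 ] [0.4421 0.0288 0.056 ]
mount base [ 0.489  -0.1619  0.01  ] [ 0.5032 -0.2775  0.01  ] [ 0.399  -0.2905  0.01  ] [ 0.3815 -0.1774  0.01  ]
shelf [ 0.5614 -0.4055  0.085 ] [ 0.5579 -0.5192  0.085 ] [ 0.349  -0.5013  0.085 ] [ 0.3524 -0.3902  0.085 ]
slot mouth/tine ends [ 0.3909 -0.2053  0.026 ] [ 0.3947 -0.2565  0.026 ]
hex [ 0.3587 -0.2548  0.    ] [ 0.362  -0.3414  0.    ] [ 0.3913 -0.3438  0.    ]
post1top (array([ 0.38716609, -0.04439746,  0.24485166]), np.float64(0.0027597465563430346))
post2top (array([0.43705336, 0.38747008, 0.23825121]), np.float64(0.004296688308013952))
post far1 (array([ 0.80065791, -0.10857328,  0.23270319]), np.float64(0.013428631929517126))
far reel spindle (array([ 0.5985691 , -0.3069143 ,  0.24430946]), np.float64(0.005774319052602112))
left reel spindle (array([0.63984891, 0.14356375, 0.22191763]), np.float64(0.002667268529149363))
```

Call:
apply_moves --deltas "10 20 20 0 0;26 42 20 5 0;26 42 20 5 0;26 42 20 5 0;26 42 10 5 0;26 42 0 5 0;15 30 0 0 0;0 0 0 0 0;0 0 0 0 0"

```text
t: 1.32
eef_pos: [0.4479, -0.3208, 0.3401]
orientation: [2.826, 1.372, -0.002]
force: [0.7, -1.6, 0.7]
finger_gap: 0.0854
finger_force: 0.0
```

```bash
python3 - <<'E'
from h import *
o=get_obs();print(o["t"],o["eef_pos"],o["orientation"],o["joints"],o["force"])
im,K,T=cam("wrist");save("w1.png",im);np.savez("w1.npz",im=im,K=K,T=T);print(K,T)
E
```

```text
1.325 [ 0.44794081 -0.32083441  0.3400823 ] [ 2.82574939e+00  1.37228575e+00 -1.73664036e-03] [ 0.71125867  0.13780942 -0.18189102  1.71953438  0.026991    1.2869969
 -0.14312996] [ 0.70929539 -1.61119391  0.73498681]
[[320.37717151   0.         320.99453597]
 [  0.         320.37717151 203.12838734]
 [  0.           0.           1.        ]] [[ 7.86629197e-01  5.93587517e-01  1.69906932e-01  4.91585804e-01]
 [-6.17425709e-01  7.56245829e-01  2.16512679e-01 -2.66143993e-01]
 [ 2.78147780e-05 -2.75220103e-01  9.61381243e-01  4.63179682e-01]
 [ 0.00000000e+00  0.00000000e+00  0.00000000e+00  1.00000000e+00]]
```

View pics/w1.png

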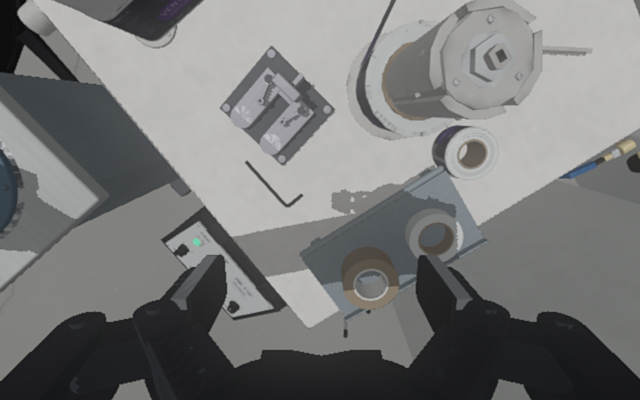

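The wrist view shows the mount with its slot at about (277,110) and the shelf front edge from (302,254) to (442,163). The hex key lies in between.

```bash
python3 - <<'E'
from h import *
im=np.load("w1.npz")["im"]
a=cv2.resize(im[40:170,212:342],None,fx=4.5,fy=4.5,interpolation=cv2.INTER_CUBIC)
b=cv2.resize(im[150:280,295:342],None,fx=4.5,fy=4.5,interpolation=cv2.INTER_CUBIC)
save("w1c.png",np.hstack([a,b])) 
E
```

```text
(no output)
```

View pics/w1c.png

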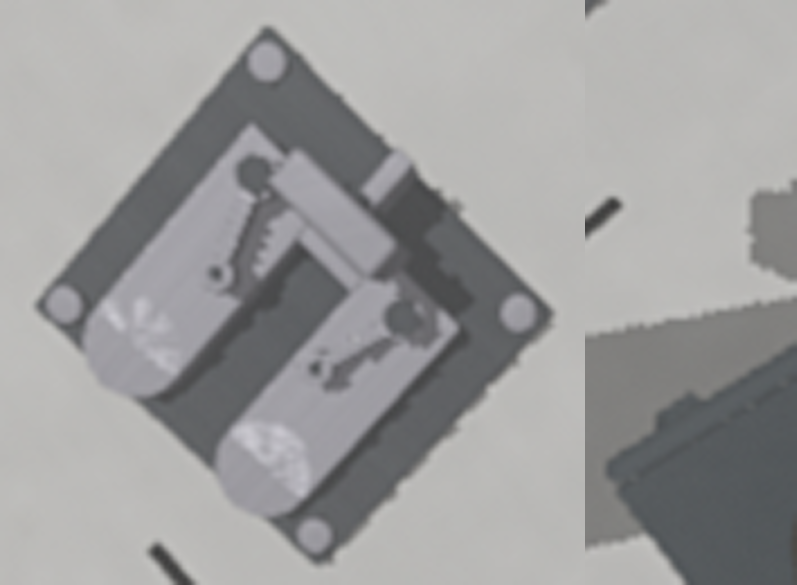

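The crop gives sharp base corners (267,28), (552,315), (322,562), (38,303), jaw rolls at (218,273) and (320,368), and the shelf's front left corner at about (610,470).

```bash
python3 - <<'E'
from h import *
d=np.load("w1.npz");K=d["K"];T=d["T"]
def q(x,y,z): return pix(K,T,212+(x-2.25)/4.5+.5,40+(y-2.25)/4.5+.5,z)[:2]
A,B,C,D=[q(*p,.01) for p in[(267,28),(552,315),(322,562),(38,303)]]
f,b=(C+D)/2,(A+B)/2;ax=(b-f)/np.linalg.norm(b-f);print(A,B,C,D,"len",np.linalg.norm(b-f),np.linalg.norm(A-B),"ang",np.degrees(np.arctan2(ax[1],ax[0])))
r1,r2=q(218,273,.044),q(320,368,.044);print("rolls",r1,r2,np.linalg.norm(r1-r2),"seat",(r1+r2)/2+.011*ax,"base c",(f+b)/2)
m1,m2=q(165,395,.026),q(220,455,.026);print("mouth",m1,m2,np.linalg.norm(m1-m2))
t1,t2=q(125,392,.026),q(250,512,.026);print("tines",t1,t2,"seat~",(t1+t2)/2+.06*ax)
e1=pix(K,T,302,254,.083);e2=pix(K,T,441,164,.083);print("edge",e1,e2,np.linalg.norm(e1-e2),np.degrees(np.arctan2(*(e2-e1)[1::-1])))
E
```

```text
[ 0.49111904 -0.16296773] [ 0.5073428  -0.27616735] [ 0.40453452 -0.29080186] [ 0.38767758 -0.17783015] len 0.10417416046236187 0.11435630655484204 ang 8.13899920904998
rolls [ 0.44016203 -0.2094077 ] [ 0.44598054 -0.24642101] 0.037467850744194585 seat [ 0.45396049 -0.22635703] base c [ 0.44766849 -0.22694177]
mouth [ 0.40301496 -0.22322328] [ 0.40430111 -0.24644805] 0.023260349695243824
tines [ 0.39429696 -0.21528275] [ 0.40026271 -0.26485243] seat~ [ 0.45667549 -0.23157308]
edge [ 0.36282738 -0.39042404  0.083     ] [ 0.56695098 -0.40194989  0.083     ] 0.20444874254198853 -3.231777494802547
```

Call:
apply_moves --deltas "0 40 10 0 40;0 55 0 0 70;0 55 0 0 70;0 55 0 0 70;0 55 0 0 70;0 40 0 0 70;0 25 0 0 70;0 10 0 0 70;0 0 0 0 70;0 0 0 0 70" --grip_force 20

```text
t: 2.62
eef_pos: [0.4488, 0.0131, 0.3501]
orientation: [2.828, 1.369, -0.001]
force: [-0.3, -0.7, -0.2]
finger_gap: 0.0619
finger_force: 0.0
```

```bash
python3 - <<'E'
from h import *
o=get_obs();print(o["t"],o["eef_pos"],o["orientation"],o["joints"],o["finger_gap"])
im,K,T=cam("wrist");save("w2.png",im);np.savez("w2.npz",im=im,K=K,T=T)
print(proj(K,T,[.465,.06,.056]))
E
```

```text
2.625 [0.44881341 0.01305739 0.35011441] [ 2.82754776e+00  1.36889623e+00 -6.80479892e-04] [ 0.41049401 -0.06803792 -0.50109892  1.90380955 -0.03365284  1.29799039
 -0.74960374] 0.06186937099727994
(np.float64(307.63744973724823), np.float64(130.4522393258296))
```

View pics/w2.png

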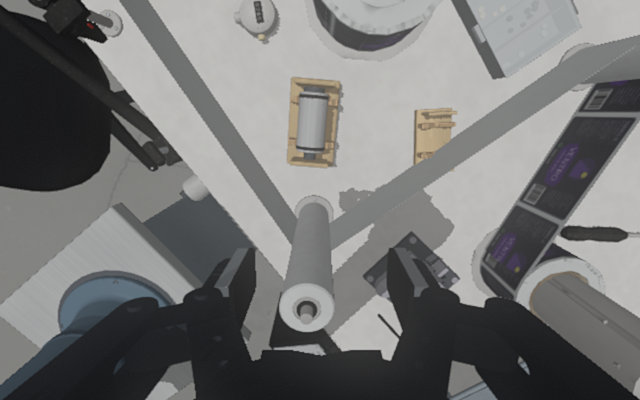

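The wrist view shows the roller at (312,122), foot toward the image bottom, almost aligned with the finger plane. A web strip runs from (130,0) to (300,235) and another right of the post.

```bash
python3 - <<'E'
from h import *
im=np.load("w2.npz")["im"]
save("w2c.png",cv2.resize(im[70:172,205:345],None,fx=5,fy=5,interpolation=cv2.INTER_CUBIC)) 
E
```

```text
(no output)
```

View pics/w2c.png

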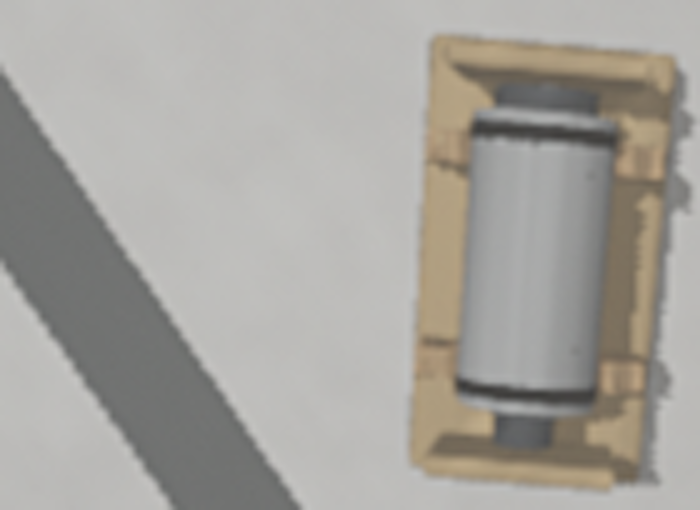

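```bash
python3 - <<'E'
from h import *
d=np.load("w2.npz");K=d["K"];T=d["T"];print(T[:3,3])
def q(x,y,z): return pix(K,T,205+(x-2.5)/5+.5,70+(y-2.5)/5+.5,z)
for z in(.056,.074):
    a,b=q(544,130,z),q(527,395,z);v=b-a;print(z,a,b,"mid",(a+b)/2,np.linalg.norm(v),np.degrees(np.arctan2(v[1],v[0])))
a,b=q(547,87,.069),q(525,446,.064);u=(b-a)/np.linalg.norm(b-a);print("ends",a,b,np.linalg.norm(b-a),"origin",a+u*.042)
c=[q(433,38,.065),q(672,58,.065),q(638,485,.065),q(412,470,.065)];print("boards",c)
h=(c[0]+c[1])/2;f=(c[2]+c[3])/2;print((h+f)/2,np.degrees(np.arctan2(*(f-h)[1::-1])),np.linalg.norm(f-h))
o=get_obs();Rm=R.from_rotvec(o["orientation"]).as_matrix();print(Rm,o["eef_pos"])
# web pixel in wrist & top
t=np.load("top.npz")
for z in (0,.05,.1,.15,.2): print(z,q(100,300,z)[:2],q(180,300,z)[:2],pix(t["K"],t["T"],235,219,z)[:2],pix(t["K"],t["T"],270,224,z)[:2])
E
```

```text
[0.49252454 0.0675904  0.47325819]
0.056 [0.49712325 0.08765029 0.056     ] [0.45309482 0.03957755 0.056     ] mid [0.47510903 0.06361392 0.056     ] 0.06518811733643512 -132.48567444498363
0.074 [0.49692487 0.08678493 0.074     ] [0.45479576 0.04078599 0.074     ] mid [0.47586032 0.06378546 0.074     ] 0.062375982912597015 -132.48567444498363
ends [0.50360226 0.09417105 0.069     ] [0.44534463 0.03034702 0.064     ] 0.08655898333120489 origin [0.47533459 0.06320246 0.06657391]
boards [array([0.48924512, 0.11987082, 0.065     ]), array([0.53126022, 0.08103045, 0.065     ]), array([0.46195909, 0.00465617, 0.065     ]), array([0.4188834 , 0.04356892, 0.065     ])]
[0.47533696 0.06228159 0.065     ] -132.45119002494405 0.10345980723162915
[[ 6.20138710e-01  7.84492113e-01 -3.23308228e-04]
 [ 7.84492118e-01 -6.20138772e-01 -1.41978016e-04]
 [-3.11876601e-04 -1.65586693e-04 -9.99999938e-01]] [0.44881116 0.0132225  0.35011996]
0 [0.36814067 0.13328802] [0.38625582 0.11899752] [0.39451687 0.16952323] [0.37779378 0.06360175]
0.05 [0.3812819  0.12634703] [0.39748317 0.11356633] [0.38818306 0.15959943] [0.37210354 0.05775418]
0.1 [0.39442313 0.11940604] [0.40871052 0.10813514] [0.38184926 0.14967564] [0.36641329 0.05190661]
0.15 [0.40756435 0.11246505] [0.41993787 0.10270395] [0.37551545 0.13975184] [0.36072305 0.04605904]
0.2 [0.42070558 0.10552406] [0.43116522 0.09727275] [0.36918165 0.12982804] [0.35503281 0.04021147]
```

Call:
apply_moves --deltas "13 25 0 -2.1 70;13.5 25 0 -2.1 70;0 0 -40 0 70;0 0 -60 0 70;0 0 -60 0 70;0 0 -60 0 70;0 0 -40 0 70;0 0 -24 0 70;0 0 -10 0 70;0 0 0 0 70;0 0 0 0 70" --grip_force 20

```text
t: 4.05
eef_pos: [0.4765, 0.065, 0.0574]
orientation: [2.873, 1.268, 0.004]
force: [0.3, -0.1, -0.6]
finger_gap: 0.062
finger_force: 0.0
```

Call:
apply_moves --deltas "-1.2 -1.7 -1 0 70;0 0 0 0 110;0 0 0 0 150;0 0 0 0 170;0 0 0 0 200;0 0 0 0 200;0 0 0 0 200;0 0 0 0 200" --grip_force 20

```text
t: 5.05
eef_pos: [0.4736, 0.0638, 0.0557]
orientation: [-2.874, -1.269, 0.001]
force: [-3.1, 0.4, 6.5]
finger_gap: 0.0355
finger_force: 19.6
```

```bash
python3 - <<'E'
from h import *
o=get_obs();print(o["eef_pos"],np.degrees(np.arctan2(*R.from_rotvec(o["orientation"]).as_matrix()[1::-1,1])))
E
```

```text
[0.47361207 0.06384546 0.05570822] -42.34446899270681
```

Call:
apply_moves --deltas "0 0 15 0 200;0 0 30 0 200;0 0 50 0 200;0 0 60 0 200;0 0 60 0 200;0 0 45 0 200;0 0 20 0 200;0 -20 0 0 200;-4 -50 0 5 200;-4 -50 0 6 200;-4 -55 0 7 200;-4 -55 0 7 200;-4 -55 0 7 200;-4 -50 0 5.6 200;-4 -35 0 0 200;0 -15 0 0 200;0 0 0 0 200;0 0 0 0 200"

```text
t: 7.3
eef_pos: [0.4469, -0.319, 0.3352]
orientation: [-2.307, -2.131, -0.002]
force: [-0.4, 0.5, -2.4]
finger_gap: 0.0354
finger_force: 20.7
```

```bash
python3 - <<'E'
from h import *
o=get_obs();print(o["eef_pos"],np.degrees(np.arctan2(*R.from_rotvec(o["orientation"]).as_matrix()[1::-1,1])),o["joints"],o["finger_gap"],o["finger_force"],o["force"])
im,K,T=cam("wrist");save("w3.png",im);np.savez("w3.npz",im=im,K=K,T=T)
E
```

```text
[ 0.44691234 -0.31897781  0.33524643] -4.531302031461311 [ 0.75927078  0.14029256 -0.23524621  1.72798679  0.03261722  1.27789331
  0.43772616] 0.03543155960431509 20.721570253372192 [-0.4165808   0.4601047  -2.42843444]
```

View pics/w3.png

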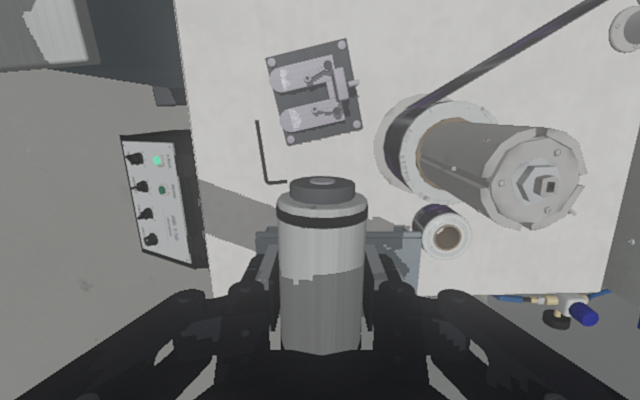

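The roller is held level with its head toward the camera and the shelf edge below it at (400,235).

Call:
apply_moves --deltas "-2 -6 -30 0.8 200;0 0 -60 0 200;0 0 -60 0 200;0 0 -60 0 200;0 0 -40 0 200;0 0 -20 0 200;0 0 -8 0 200;0 0 0 0 200;-1 -10 0 0 200;-1 -15 0 0 200;-1 -13 0 0 200;0 -7 0 0 200;0 0 0 0 200;0 0 0 0 200"

```text
t: 9.1
eef_pos: [0.441, -0.3719, 0.0571]
orientation: [-2.295, -2.144, -0.001]
force: [-0.4, -1.1, -2.8]
finger_gap: 0.0352
finger_force: 20.7
```

Call:
apply_moves --deltas "0 2 2 0 200;0 2.5 4 0 200;0 2 4.5 0 200;0 1.5 4.7 0 200;0 1 4.7 0 200;0 0 0 0 200"

```text
t: 9.85
eef_pos: [0.4403, -0.3625, 0.0771]
orientation: [-2.295, -2.142, 0.0]
force: [-1.3, 0.4, -6.3]
finger_gap: 0.0352
finger_force: 21.2
```

Call:
apply_moves --deltas "0 0 5 0 200;0 -0.5 5 0 200;0 -1 4.7 0 200;0 -1.5 4.5 0 200;0 -2.3 4.3 0 200;0 -2.7 4 0 200;0 0 0 0 200"

```text
t: 10.72
eef_pos: [0.4411, -0.3714, 0.1054]
orientation: [-2.296, -2.143, -0.0]
force: [-2.5, 3.5, -4.2]
finger_gap: 0.0353
finger_force: 20.9
```

```bash
python3 - <<'E'
from h import *
o=get_obs();print(o["eef_pos"],o["force"])
im,K,T=cam("wrist");im2,K2,T2=cam("top")
print([proj(K2,T2,o["eef_pos"])])
u,v=map(int,proj(K2,T2,o["eef_pos"]))
a=im[150:400,200:440];save("w4.png",np.hstack([cv2.resize(a,(480,500)),cv2.resize(im2[v-50:v+50,u-32:u+32],(320,500))]))
E
```

```text
[ 0.44113191 -0.3713931   0.10541682] [-2.45609183  3.50718563 -4.2220059 ]
[(np.float64(421.149234051186), np.float64(194.96389438866407))]
```

View pics/w4.png

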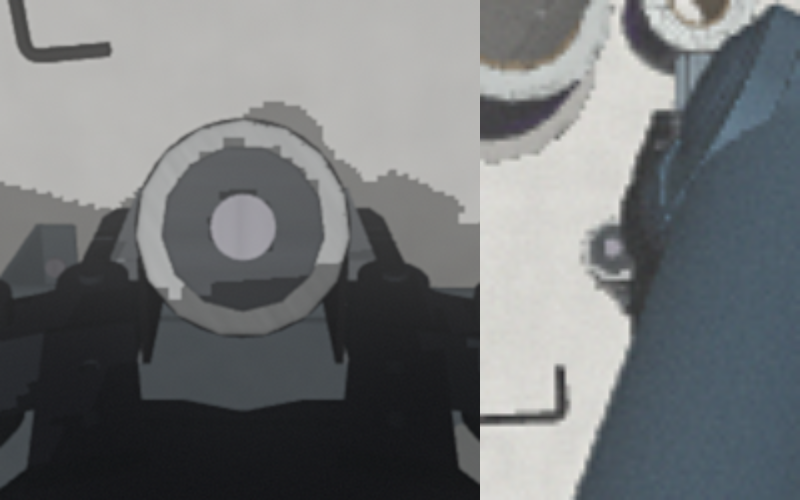

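The crop shows the roller's head end facing the camera, centred at full-image pixel (321.5,263.5), so it is well on its way up. I'll compute the tilt from that.

```bash
cat >> h.py <<'E'
def headtilt(u,v,K,T,P,axis):   # axis: horizontal unit vector from TCP away from shelf; returns candidates of elevation of head
    p=T[:3,3];r=T[:3,:3]@np.array([(u-K[0,2])/K[0,0],-(v-K[1,2])/K[1,1],-1]);r/=np.linalg.norm(r)
    w=p-P;b=w@r;c=w@w-.042**2;D=b*b-c
    print("disc",D)
    for s in(-1,1):
        x=w+r*(-b+s*np.sqrt(max(D,0)));print("head rel",x,"elev",np.degrees(np.arctan2(x[2],x@axis)))
E
python3 - <<'E'
from h import *
o=get_obs();im,K,T=cam("wrist")
M=R.from_rotvec(o["orientation"]).as_matrix();print(M[:,0])
headtilt(321.5,263.5,K,T,o["eef_pos"],np.array([.065,.998,0]))
g=cv2.cvtColor(im,cv2.COLOR_RGB2GRAY)[150:400,200:440]
print(cv2.HoughCircles(cv2.GaussianBlur(g,(3,3),0),cv2.HOUGH_GRADIENT,1,20,param1=100,param2=15,minRadius=10,maxRadius=60))
E
```

```text
[6.85692093e-02 9.97646339e-01 2.15963913e-04]
disc 0.0017137605012824894
head rel [0.00243433 0.02471277 0.0338726 ] elev 53.76633016506039
head rel [ 9.19501420e-05 -1.22656175e-02 -4.01689703e-02] elev -106.94026745123342
[[[119.5 111.5  52.7]
  [135.5 123.5  58.3]
  [137.5  99.5  37.2]
  [106.5  92.5  29.4]
  [ 45.5  54.5  47.2]
  [110.5 132.5  31.5]
  [121.5 173.5  31.5]
  [122.5  80.5  23.2]
  [ 49.5  77.5  26. ]
  [ 87.5 130.5  16.7]
  [197.5 150.5  19.9]
  [ 43.5 149.5  19.1]]]
```

Call:
apply_moves --deltas "0 6 0 0 200;0 6 -5 0 200;0 0 -5 0 200;0 0 -4 0 200;0 -4 0 0 200;0 -4 0 0 200;0 -1.5 3.7 0 200;0 -2.5 4.2 0 200;0 -2.6 4.1 0 200;0 0 0 0 200"

```text
t: 12.12
eef_pos: [0.4408, -0.3725, 0.1024]
orientation: [-2.294, -2.143, -0.001]
force: [-0.5, 3.7, -2.5]
finger_gap: 0.0355
finger_force: 21.1
```

```bash
python3 - <<'E'
from h import *
o=get_obs();print(o["eef_pos"],o["force"])
im,K,T=cam("wrist");np.savez("w5.npz",im=im,K=K,T=T)
g=im[150:400,200:440].astype(int);hsv=cv2.cvtColor(im,cv2.COLOR_RGB2HSV)
# bright small disc inside head: list bright blobs near column 321
m=(cv2.cvtColor(im,cv2.COLOR_RGB2GRAY)>125).astype(np.uint8)
n,l,s,c=cv2.connectedComponentsWithStats(m)
for i in range(1,n):
    if 150<s[i,4]<5000 and abs(c[i,0]-321)<30: print(s[i],c[i])
save("w5.png",cv2.resize(im[150:400,200:440],(480,500)))
E
```

```text
[ 0.44084863 -0.3724548   0.10241965] [-0.47270404  3.74610794 -2.46419831]
[305 247  33  32 831] [321.04693141 262.45006017]
```

Call:
apply_moves --deltas "0 7 0 0 200;0 0 7 0 200;0 0 7.5 0 200;0 -4 0 0 200;0 -4 0 0 200;0 -2.5 0.5 0 200;0 -3 2 0 200;0 -3 2 0 200;0 0 0 0 200"

```text
t: 13.3
eef_pos: [0.4408, -0.3801, 0.12]
orientation: [-2.29, -2.141, -0.004]
force: [0.2, 4.3, -2.8]
finger_gap: 0.035
finger_force: 20.6
```

```bash
cat > tilt.py <<'E'
from h import *
from scipy.optimize import least_squares
# fit roller centre + elevation in tool x-z plane from brightness edges: head face (r13,at 42) and body end (r18,at 36)
def edges(im):
    g=cv2.cvtColor(im,cv2.COLOR_RGB2GRAY)
    m=(g>125).astype(np.uint8);n,l,s,c=cv2.connectedComponentsWithStats(m)
    return [(s[i].tolist(),c[i].round(1).tolist()) for i in range(1,n) if 100<s[i,4]<8000 and 270<c[i,0]<370 and c[i,1]>120]
o=get_obs();im,K,T=cam("wrist");np.savez("last.npz",im=im,K=K,T=T);print(o["t"],o["eef_pos"],o["force"])
for e in edges(im): print(e)
g=cv2.cvtColor(im,cv2.COLOR_RGB2GRAY)
print("col321",g[180:345:2,321].tolist())
E
python3 tilt.py
```

```text
13.3 [ 0.44075604 -0.38011146  0.11995922] [ 0.23618426  4.30947266 -2.82392942]
([305, 254, 33, 33, 850], [320.8, 270.3])
col321 [182, 182, 183, 182, 182, 183, 183, 183, 183, 184, 185, 185, 186, 185, 186, 188, 145, 132, 170, 175, 174, 175, 175, 174, 161, 83, 99, 99, 98, 97, 98, 98, 98, 98, 97, 96, 94, 135, 160, 158, 158, 158, 158, 158, 159, 158, 158, 158, 158, 158, 157, 157, 158, 148, 61, 61, 61, 61, 60, 60, 60, 59, 58, 58, 58, 55, 89, 109, 108, 108, 106, 53, 78, 78, 77, 78, 77, 72, 63, 65, 65, 65, 63]
```

```bash
cat > fit.py <<'E'
from h import *
from scipy.optimize import least_squares
import sys
def run(fn,P,off=True):
    d=np.load(fn);im,K,T=d["im"],d["K"],d["T"]
    g=cv2.cvtColor(im,cv2.COLOR_RGB2GRAY)
    m=(g>125).astype(np.uint8);n,l,s,c=cv2.connectedComponentsWithStats(m)
    i=[i for i in range(1,n) if 500<s[i,4]<1200 and abs(c[i,0]-321)<15][0];t=s[i,1];b=t+s[i,3]
    col=g[:,321].astype(int)
    r=t-5
    while col[r]<125: r-=1
    ht=r+1
    while col[r]>150: r-=1     # ring -> dark rim
    bt=r
    r=b+5
    while col[r]<75: r+=1
    hb=r
    while col[r]>75: r+=1
    bb=r
    ob=np.array([(t+b)/2,ht,hb,bt,bb],float)
    ax=np.array([.0685,.9976,0]);z=np.array([0,0,1.])
    def pts(p):
        e=np.cos(p[2])*ax+np.sin(p[2])*z; nn=-np.sin(p[2])*ax+np.cos(p[2])*z
        C=np.array(P)+p[0]*ax+p[1]*z;H=C+.042*e;B=C+.036*e
        v=lambda X:proj(K,T,X)[1]
        return np.array([v(H),*sorted([v(H+.013*nn),v(H-.013*nn)]),*sorted([v(B+.018*nn),v(B-.018*nn)])])
    f=lambda p:pts(p)-ob-.0
    q=least_squares(f,[0,0,1.2],x_scale=[.01,.01,.3]);p=q.x
    print(fn,ob,"off mm",p[:2]*1e3,"elev",np.degrees(p[2]),"res",q.fun.round(1))
if __name__=="__main__":
    if len(sys.argv)>1:
        o=get_obs();im,K,T=cam("wrist");np.savez("last.npz",im=im,K=K,T=T);print(o["t"],o["eef_pos"],o["force"]);run("last.npz",o["eef_pos"])
    else:
        run("w5.npz",[.44085,-.37245,.10242]);run("last.npz",[.44076,-.38011,.11996])
E
python3 fit.py
```

```text
w5.npz [263. 223. 284. 222. 289.] off mm [ -9.02538127 -57.95031708] elev 74.00492892344411 res [-6.   6.9  0.1 -3.1  2.1]
last.npz [270.5 229.  312.  214.  322. ] off mm [ 7.62730453 -8.36181965] elev 71.4526253732852 res [-0.2  0.2 -0.  -0.1  0.1]
```

Call:
apply_moves --deltas "0 3 0 0 200;0 0 6.5 0 200;0 -3 0 0 200;0 -2.5 0 0 200;0 -3 1.7 0 200;0 -3 1.6 0 200;0 -2.5 1 0 200;0 -2.5 0.8 0 200;0 -2 0.6 0 200;0 0 0 0 200"

```text
t: 14.6
eef_pos: [0.441, -0.4012, 0.1348]
orientation: [2.296, 2.14, -0.002]
force: [-0.3, -0.6, 0.4]
finger_gap: 0.0352
finger_force: 20.3
```

```bash
python3 fit.py 1
```

```text
14.6 [ 0.44103769 -0.40116945  0.13483971] [-0.30599431 -0.57690844  0.4304007 ]Traceback (most recent call last):
  File "fit.py", line 32, in <module>
    o=get_obs();im,K,T=cam("wrist");np.savez("last.npz",im=im,K=K,T=T);print(o["t"],o["eef_pos"],o["force"]);run("last.npz",o["eef_pos"])
                                                                                                             ~~~^^^^^^^^^^^^^^^^^^^^^^^^^
  File "fit.py", line 8, in run
    i=[i for i in range(1,n) if 500<s[i,4]<1200 and abs(c[i,0]-321)<15][0];t=s[i,1];b=t+s[i,3]
      ~~~~~~~~~~~~~~~~~~~~~~~~~~~~~~~~~~~~~~~~~~~~~~~~~~~~~~~~~~~~~~~~~^^^
IndexError: list index out of range
```

```bash
python3 - <<'E'
from h import *
im=np.load("last.npz")["im"];g=cv2.cvtColor(im,cv2.COLOR_RGB2GRAY)
print(g[180:360:2,321].tolist());print(g[290,240:400:2].tolist())
save("last.png",cv2.resize(im[150:400,180:460],(784,600)[:2]))
E
```

```text
[187, 187, 187, 186, 186, 186, 186, 186, 184, 185, 186, 118, 87, 104, 103, 104, 103, 102, 103, 100, 97, 88, 59, 90, 116, 170, 172, 172, 172, 172, 170, 169, 157, 60, 64, 93, 92, 90, 90, 88, 89, 89, 88, 88, 88, 86, 85, 118, 144, 143, 142, 142, 142, 144, 130, 90, 93, 91, 92, 91, 92, 90, 93, 71, 55, 56, 54, 53, 53, 54, 54, 53, 53, 52, 60, 104, 94, 76, 76, 76, 75, 76, 76, 76, 76, 76, 76, 70, 27, 27]
[47, 49, 52, 50, 45, 43, 38, 38, 40, 40, 39, 37, 44, 44, 120, 163, 163, 162, 164, 167, 112, 79, 82, 81, 82, 83, 82, 81, 82, 82, 82, 82, 92, 151, 148, 147, 97, 92, 93, 91, 89, 91, 93, 94, 94, 96, 95, 95, 95, 73, 55, 56, 57, 56, 58, 57, 57, 56, 56, 56, 56, 57, 107, 105, 105, 105, 104, 82, 45, 40, 37, 39, 39, 38, 39, 37, 37, 41, 41, 45]
```

View pics/last.png

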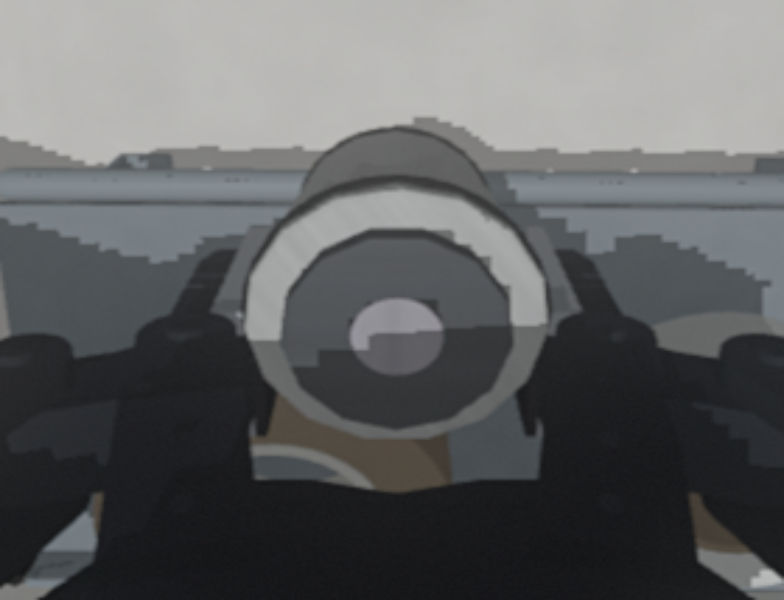

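The picture shows the roller's head end still gripped, with the body nearly upright and the bead line passing behind it. Head centre is about pixel (321.8,289.5), with body-end rows from 226 to 333. I'll fit the tilt from these.

```bash
python3 - <<'E'
from h import *
from scipy.optimize import least_squares
d=np.load("last.npz");K,T=d["K"],d["T"];P=np.array([.44104,-.40117,.13484])
ax=np.array([.0685,.9976,0]);z=np.array([0,0,1.])
ob=np.array([289.5,245.5,328.8,226.5,333])
def pts(p):
    e=np.cos(p[2])*ax+np.sin(p[2])*z; nn=-np.sin(p[2])*ax+np.cos(p[2])*z
    C=P+p[0]*ax+p[1]*z;H=C+.042*e;B=C+.036*e;v=lambda X:proj(K,T,X)[1]
    return np.array([v(H),*sorted([v(H+.013*nn),v(H-.013*nn)]),*sorted([v(B+.018*nn),v(B-.018*nn)])])
q=least_squares(lambda p:pts(p)-ob,[0,0,1.2],x_scale=[.01,.01,.3]);print(q.x[:2]*1e3,np.degrees(q.x[2]),q.fun.round(1))
# visible foot-side rim of body: top of visible body at row 203
for th in (80,85,90,95,100):
    t=np.radians(th);e=np.cos(t)*ax+np.sin(t)*z;nn=-np.sin(t)*ax+np.cos(t)*z
    q2=least_squares(lambda p:pts([p[0],p[1],t])-ob,[0,0],x_scale=.01);C=P+q2.x[0]*ax+q2.x[1]*z
    print(th,q2.x*1e3,q2.fun.round(1),"foot rim far row",[round(proj(K,T,C-.036*e+s*.018*nn)[1],1) for s in(-1,1)])
E
```

```text
[12.37401176 -4.43864008] 81.89036114178995 [-1.   1.2 -0.  -0.6  0.4]
80 [10.52503363 -5.28902049] [-1.5  0.9 -0.2 -0.1  1. ] foot rim far row [np.float64(202.7), np.float64(267.4)]
85 [15.51451482 -2.80256746] [-0.2  1.8  0.3 -1.4 -0.6] foot rim far row [np.float64(189.4), np.float64(254.7)]
90 [20.7955196   0.42348662] [ 1.1  2.9  0.8 -2.8 -2.4] foot rim far row [np.float64(175.2), np.float64(241.6)]
95 [26.3148055   4.33738382] [ 2.5  4.3  1.1 -4.2 -4.4] foot rim far row [np.float64(159.7), np.float64(227.9)]
100 [32.01253258  8.87219953] [ 4.   6.   1.3 -5.6 -6.8] foot rim far row [np.float64(142.8), np.float64(213.4)]
```

Call:
apply_moves --deltas "0 0 1 0 220;0 0 0 0 220;0 0 3 0 220;0 0 8 0 220;0 0 14 0 220;0 0 10 0 220;-3 14 0 -6 220;-4 18 0 -8 220;-4 18 0 -8 220;-4 20 0 -9 220;-4 20 0 -9 220;-4 20 0 -9 220;-4 18 0 -9 220;-4 18 0 -8 220;-3 14 0 -7 220;-1 8 0 -5 220;0 0 0 0 220;0 0 0 0 220" --grip_force 40

```text
t: 16.9
eef_pos: [0.4064, -0.2317, 0.1705]
orientation: [3.133, 0.222, 0.002]
force: [0.4, -0.2, -2.7]
finger_gap: 0.0349
finger_force: 40.1
```

```bash
python3 - <<'E'
from h import *
o=get_obs();M=R.from_rotvec(o["orientation"]).as_matrix();print(o["t"],o["eef_pos"],np.degrees(np.arctan2(M[1,0],M[0,0])),o["force"],o["joints"])
im,K,T=cam("wrist");np.savez("w6.npz",im=im,K=K,T=T);g=cv2.cvtColor(im,cv2.COLOR_RGB2GRAY)
print(g[180:360:2,321].tolist());save("w6.png",im)
for p in [(.4540,-.2264,.026),(.4037,-.2334,.026),(.4402,-.2094,.044),(.446,-.2464,.044)]:print(p,proj(K,T,p))
E
```

```text
16.9 [ 0.40635086 -0.23170468  0.17047273] 8.119511913105372 [ 0.38035458 -0.15117324 -2.71973879] [ 0.53075527  0.14014902 -0.10739868  2.09427741  0.01933665  0.90675831
 -1.01658147]
[68, 68, 68, 69, 68, 68, 82, 91, 92, 91, 94, 83, 76, 97, 96, 96, 96, 97, 96, 96, 97, 92, 50, 73, 106, 117, 117, 118, 119, 118, 117, 117, 118, 68, 58, 64, 66, 67, 65, 65, 66, 64, 65, 64, 65, 63, 62, 74, 99, 96, 97, 98, 98, 98, 97, 97, 97, 96, 96, 97, 97, 96, 98, 89, 57, 58, 59, 57, 57, 57, 57, 57, 58, 57, 54, 104, 94, 31, 36, 37, 39, 38, 39, 37, 35, 34, 58, 124, 46, 34]
(0.454, -0.2264, 0.026) (np.float64(322.39067804882296), np.float64(140.02456307107593))
(0.4037, -0.2334, 0.026) (np.float64(322.05207051033415), np.float64(199.5953754442484))
(0.4402, -0.2094, 0.044) (np.float64(298.34028683284646), np.float64(156.63329454324634))
(0.446, -0.2464, 0.044) (np.float64(346.4766691774538), np.float64(156.0188225151136))
```

```bash
python3 - <<'E'
from h import *
d=np.load("w6.npz");g=cv2.cvtColor(d["im"],cv2.COLOR_RGB2GRAY);K,T=d["K"],d["T"]
for r in (150,156,164,172,180,188):print(r,g[r,270:376].tolist())
E
```

```text
150 [98, 97, 140, 167, 166, 164, 163, 163, 164, 165, 165, 165, 166, 166, 164, 163, 163, 162, 161, 163, 164, 156, 155, 160, 159, 159, 157, 131, 92, 91, 97, 102, 107, 109, 107, 106, 109, 104, 90, 73, 69, 70, 70, 69, 69, 83, 93, 92, 93, 93, 93, 92, 92, 92, 91, 92, 92, 91, 91, 91, 91, 89, 93, 131, 158, 162, 160, 159, 160, 152, 125, 99, 91, 95, 142, 163, 156, 153, 158, 139, 106, 105, 130, 154, 161, 159, 158, 156, 155, 159, 159, 158, 157, 157, 139, 127, 141, 126, 105, 87, 67, 68, 69, 69, 69, 70]
156 [99, 99, 132, 163, 168, 165, 163, 162, 163, 164, 165, 166, 167, 167, 165, 164, 163, 162, 161, 161, 159, 158, 165, 165, 152, 120, 97, 94, 105, 130, 152, 159, 142, 108, 99, 105, 108, 105, 91, 74, 68, 69, 83, 94, 94, 92, 93, 92, 92, 92, 92, 92, 92, 93, 92, 92, 91, 91, 91, 91, 92, 91, 94, 131, 158, 162, 159, 138, 135, 158, 163, 157, 137, 103, 86, 90, 124, 150, 155, 148, 125, 104, 106, 138, 162, 162, 153, 142, 125, 105, 105, 104, 105, 106, 106, 106, 106, 106, 100, 81, 69, 69, 69, 67, 69, 69]
164 [102, 99, 105, 146, 167, 165, 164, 163, 163, 164, 164, 164, 166, 167, 166, 164, 162, 162, 161, 162, 165, 
[... 1192 characters left out ...]
106, 107, 104, 105, 105, 105, 106, 106, 107, 108, 108, 106, 105, 104, 102, 102, 103, 101, 101, 103, 104, 105, 104, 104, 105, 106, 104, 104, 107, 105, 105, 104, 104, 98, 80, 65, 66, 66, 66, 67, 65, 66]
188 [102, 102, 99, 107, 145, 166, 164, 159, 159, 161, 163, 162, 159, 159, 160, 160, 161, 168, 166, 157, 158, 158, 156, 158, 160, 161, 159, 157, 156, 156, 156, 158, 157, 156, 156, 156, 158, 154, 125, 80, 68, 69, 83, 94, 95, 94, 92, 94, 93, 82, 68, 68, 68, 68, 68, 68, 68, 67, 68, 68, 67, 67, 77, 96, 105, 106, 101, 101, 103, 103, 103, 103, 104, 106, 106, 106, 106, 104, 103, 104, 106, 105, 103, 104, 105, 105, 104, 103, 105, 103, 104, 103, 104, 104, 103, 104, 104, 92, 72, 66, 67, 67, 67, 67, 67, 67]
```

```bash
python3 - <<'E'
from h import *
d=np.load("w6.npz");K,T=d["K"],d["T"];P=np.array([.40635,-.2317,.17047])
print(proj(K,T,[P[0],P[1],.026]),proj(K,T,[P[0],P[1],.066]));t=np.radians(8.1);a=np.array([np.cos(t),np.sin(t)]);n=np.array([-a[1],a[0]])
for u,r in((320.9,180),(320.9,164)):
    p=pix(K,T,u,r,.026);print(p,"lateral off of slot from TCP (mm, +left)",(p[:2]-P[:2])@n*1e3, "ahead",(p[:2]-P[:2])@a*1e3)
E
```

```text
(np.float64(320.5433286605885), np.float64(196.39396030583964)) (np.float64(320.5150378606761), np.float64(210.00375150107516))
[ 0.42066733 -0.22995292  0.026     ] lateral off of slot from TCP (mm, +left) -0.2876820130065547 ahead 14.420657265921989
[ 0.4342113  -0.22800587  0.026     ] lateral off of slot from TCP (mm, +left) -0.2684157207499804 ahead 28.103858483098143
```

Call:
apply_moves --deltas "0 0 -20 0 220;0 0 -30 0 220;0 0 -20 0 220;0 0 -10 0 220;0 0 -5 0 220;0 0 -4 0 220;0 0 -3 0 220;0 0 -3 0 220;0 0 0 0 220" --grip_force 25

```text
t: 18.08
eef_pos: [0.406, -0.2311, 0.0748]
orientation: [-3.134, -0.221, 0.0]
force: [-0.9, 0.5, -2.2]
finger_gap: 0.0348
finger_force: 40.1
```

Call:
apply_moves --deltas "0 0 -1.5 0 220;0 0 -1.5 0 220;0 0 -1.5 0 220;0 0 0 0 220" --grip_force 20

```text
t: 18.58
eef_pos: [0.4059, -0.2311, 0.0702]
orientation: [-3.134, -0.221, 0.0]
force: [-0.4, -0.1, -2.9]
finger_gap: 0.0345
finger_force: 40.1
```

Call:
apply_moves --deltas "0 0 -1.5 0 220;0 0 -1 0 220;0 0 -1 0 220;0 0 0 0 220"

```text
t: 19.08
eef_pos: [0.4062, -0.2313, 0.0676]
orientation: [3.134, 0.221, -0.0]
force: [-2.7, 1.0, 5.0]
finger_gap: 0.0344
finger_force: 40.7
```

Call:
apply_moves --deltas "0 0 0 0 152;0 0 0 0 146;0 0 0 0 140;0 0 0 0 130;0 0 0 0 115;0 0 0 0 100;0 0 0 0 100;0 0 0 0 100" --grip_force 20

```text
t: 20.08
eef_pos: [0.406, -0.2311, 0.0669]
orientation: [-3.134, -0.221, -0.0]
force: [-0.8, -1.2, 0.7]
finger_gap: 0.0519
finger_force: 0.0
```

```bash
python3 - <<'E'
from h import *
o=get_obs();print(o["t"],o["eef_pos"],o["force"],o["finger_gap"])
im,K,T=cam("wrist");np.savez("w7.npz",im=im,K=K,T=T);g=cv2.cvtColor(im,cv2.COLOR_RGB2GRAY)
print(g[130:360:2,321].tolist())
t=np.radians(8.1);a=np.array([np.cos(t),np.sin(t),0])
for m in(-50,-44,-40,-36,-32):
    C=np.array([.454,-.2249,.062])+a*m/1e3;z=np.array([0,0,1])
    print(m,[round(proj(K,T,C+q)[1],1) for q in(.042*z,.042*z+.013*a,.042*z-.013*a,.036*z+.018*a,.036*z-.018*a)])
E
```

```text
20.075 [ 0.40601722 -0.23114271  0.06687088] [-0.81562593 -1.20800253  0.68707384] 0.05188093674697533
[166, 163, 165, 155, 93, 96, 95, 97, 97, 96, 96, 97, 98, 96, 96, 95, 95, 93, 93, 92, 92, 93, 94, 91, 92, 92, 92, 94, 94, 94, 94, 95, 86, 66, 66, 64, 65, 57, 50, 103, 101, 100, 100, 100, 100, 99, 99, 99, 99, 99, 100, 100, 100, 99, 99, 100, 99, 99, 100, 99, 99, 99, 99, 95, 38, 39, 39, 87, 100, 109, 121, 115, 115, 113, 115, 113, 114, 74, 53, 55, 56, 55, 61, 63, 61, 60, 60, 62, 62, 61, 60, 61, 65, 95, 100, 98, 98, 98, 100, 99, 98, 99, 100, 99, 100, 99, 95, 58, 58, 58, 58, 58, 54, 35, 35]
-50 [np.float64(345.1), np.float64(309.7), np.float64(378.1), np.float64(285.1), np.float64(376.0)]
-44 [np.float64(329.1), np.float64(292.5), np.float64(363.2), np.float64(268.3), np.float64(362.0)]
-40 [np.float64(318.1), np.float64(280.7), np.float64(352.9), np.float64(256.7), np.float64(352.4)]
-36 [np.float64(306.9), np.float64(268.6), np.float64(342.5), np.float64(244.9), np.float64(342.6)]
-32 [np.float64(295.4), np.float64(256.2), np.float64(331.8), np.float64(232.8), np.float64(332.7)]
```

Call:
apply_moves --deltas "0 0 5 0 90;0 0 12 0 90;0 0 25 0 90;0 0 30 0 90;0 0 13 0 90;0 0 0 0 150;-10 -1.4 0 0 255;-15 -2.1 0 0 255;-11 -1.6 0 0 255;0 0 0 0 255;0 0 -20 0 255;0 0 -30 0 255;0 0 -25 0 255;0 0 -14 0 255;0 0 -4 0 255;0 0 0 0 255;0 0 0 0 255" --grip_force 20

```text
t: 22.25
eef_pos: [0.3708, -0.2367, 0.0597]
orientation: [3.133, 0.221, 0.003]
force: [1.1, -0.3, 0.8]
finger_gap: -0.0002
finger_force: 0.0
```

```bash
cat > st.py <<'E'
from h import *
import sys
o=get_obs();P=o["eef_pos"];print(o["t"],P,o["force"],o["finger_gap"])
im,K,T=cam("wrist");g=cv2.cvtColor(im,cv2.COLOR_RGB2GRAY);np.savez("p.npz",im=im,K=K,T=T)
t=np.radians(8.1);a=np.array([np.cos(t),np.sin(t),0]);print("tcp mount x",(P-[.454,-.2249,0])@a*1e3,"lat",(P-[.454,-.2249,0])@[-a[1],a[0],0]*1e3)
print(g[100:360:2,321].tolist())
for m in(-48,-44,-40,-30,-20,-10,0):
    C=np.array([.454,-.2249,.062])+a*m/1e3;z=np.array([0,0,1])
    print(m,[round(proj(K,T,C+q)[1],1) for q in(.042*z,.042*z+.013*a,.042*z-.013*a,.036*z+.018*a,.036*z-.018*a)])
E
python3 st.py
```

```text
22.25 [ 0.37084269 -0.23673171  0.05971799] [ 1.05522553 -0.3165628   0.75939425] -0.00018293277996085284
tcp mount x -83.9948059768172 lat 0.0032990177549883756
[86, 85, 85, 87, 87, 87, 86, 86, 88, 87, 87, 88, 89, 89, 88, 89, 81, 64, 51, 97, 95, 95, 94, 96, 96, 86, 47, 78, 123, 166, 168, 169, 168, 168, 168, 170, 110, 110, 75, 60, 76, 91, 90, 90, 90, 89, 89, 89, 88, 89, 88, 89, 88, 88, 87, 149, 146, 146, 145, 147, 146, 145, 146, 146, 146, 146, 146, 146, 146, 146, 146, 146, 133, 59, 62, 61, 61, 61, 61, 61, 62, 60, 62, 61, 59, 93, 107, 63, 42, 43, 44, 42, 43, 44, 42, 41, 41, 40, 39, 39, 39, 38, 38, 38, 36, 38, 37, 36, 36, 35, 35, 35, 34, 33, 32, 157, 186, 184, 184, 183, 182, 182, 181, 181, 181, 181, 182, 171, 32, 26]
-48 [np.float64(244.8), np.float64(197.5), np.float64(288.2), np.float64(173.8), np.float64(292.5)]
-44 [np.float64(230.7), np.float64(182.2), np.float64(275.2), np.float64(159.0), np.float64(280.5)]
-40 [np.float64(216.2), np.float64(166.4), np.float64(261.9), np.float64(143.7), np.float64(268.3)]
-30 [np.float64(178.3), np.float64(124.9), np.float64(227.1), np.float64(103.8), np.float64(236.4)]
-20 [np.float64(137.7), np.float64(80.5), np.float64(189.9), np.float64(61.0), np.float64(202.5)]
-10 [np.float64(94.1), np.float64(32.6), np.float64(150.1), np.float64(15.2), np.float64(166.5)]
0 [np.float64(47.3), np.float64(-19.1), np.float64(107.5), np.float64(-34.0), np.float64(128.0)]
```

Call:
apply_moves --deltas "0 0 -1.5 0 255;5 0.7 0 0 255;5 0.7 0 0 255;3 0.4 0 0 255;3 0.4 0 0 255;3 0.4 0 0 255;3 0.4 0 0 255;3 0.4 0 0 255;0 0 0 0 255"

```text
t: 23.42
eef_pos: [0.3959, -0.2326, 0.0574]
orientation: [3.134, 0.222, 0.002]
force: [-1.6, -0.3, -0.7]
finger_gap: -0.0
finger_force: 0.4
```

```bash
python3 st.py | head -3
```

```text
23.425 [ 0.39589062 -0.23260901  0.05738773] [-1.55080508 -0.31017127 -0.74897243] -2.356555317529575e-05
tcp mount x -58.61586989901247 lat 0.5555759462700134
[150, 157, 157, 159, 160, 157, 158, 159, 125, 88, 90, 89, 90, 89, 90, 89, 90, 90, 91, 89, 89, 88, 89, 89, 88, 88, 87, 79, 64, 65, 64, 57, 79, 96, 96, 96, 95, 95, 96, 95, 96, 92, 46, 62, 99, 150, 170, 171, 171, 172, 172, 172, 170, 171, 111, 58, 59, 75, 91, 91, 90, 90, 89, 89, 89, 90, 90, 90, 88, 88, 88, 93, 149, 148, 97, 96, 96, 97, 97, 96, 97, 95, 96, 96, 96, 95, 96, 95, 95, 93, 59, 59, 58, 57, 56, 56, 57, 56, 55, 56, 56, 53, 87, 94, 33, 36, 35, 35, 34, 35, 33, 34, 35, 33, 33, 160, 189, 187, 187, 187, 187, 186, 186, 185, 185, 185, 186, 175, 33, 27]
```

Call:
apply_moves --deltas "2 0.3 0 0 255;2 0.2 0 0 255;2 0.3 0 0 255;2 0.2 0 0 255;0 0 0 0 255"

```text
t: 24.1
eef_pos: [0.4001, -0.2323, 0.057]
orientation: [-3.133, -0.219, 0.009]
force: [-7.2, -0.8, 4.6]
finger_gap: 0.0
finger_force: 2.4
```

```bash
python3 st.py | head -3
```

```text
24.1 [ 0.40008004 -0.23232188  0.05700027] [-7.16129936 -0.79599684  4.6069266 ] 4.3770546540282875e-05
tcp mount x -54.42778956955892 lat 0.2495504448168837
[155, 146, 137, 122, 114, 157, 156, 158, 159, 158, 156, 158, 150, 87, 91, 91, 91, 90, 91, 89, 91, 91, 91, 90, 90, 89, 90, 85, 78, 75, 64, 58, 71, 98, 96, 96, 96, 95, 96, 96, 96, 96, 96, 84, 43, 71, 101, 151, 170, 171, 171, 170, 171, 171, 170, 154, 106, 58, 58, 67, 91, 90, 90, 89, 87, 88, 90, 89, 88, 90, 89, 77, 61, 64, 94, 97, 96, 96, 96, 96, 95, 95, 96, 96, 96, 96, 95, 96, 95, 96, 95, 94, 57, 57, 57, 57, 56, 55, 54, 56, 54, 54, 54, 53, 90, 62, 35, 34, 35, 37, 33, 32, 33, 33, 33, 159, 189, 187, 186, 187, 187, 187, 187, 187, 186, 185, 186, 174, 32, 28]
```

Call:
apply_moves --deltas "2 0.3 0 0 255;2 0.3 0 0 255;2 0.3 0 0 255;0 0 0 0 255"

```text
t: 24.65
eef_pos: [0.4019, -0.2318, 0.0564]
orientation: [-3.131, -0.216, 0.021]
force: [-13.9, -2.1, 9.3]
finger_gap: 0.0001
finger_force: 4.5
```

```bash
python3 st.py | head -2
```

```text
24.65 [ 0.40193646 -0.23179332  0.05636278] [-13.94069945  -2.1060425    9.28389738] 0.0001278116499009143
tcp mount x -52.51541481718016 lat 0.5112665817495681
```

```bash
cat > tf.py <<'E'
from h import *
from scipy.optimize import least_squares
def tf(fn="p.npz"):
    d=np.load(fn);im,K,T=d["im"],d["K"],d["T"];g=cv2.cvtColor(im,cv2.COLOR_RGB2GRAY)
    print(g[140:332,321].tolist())
    t=np.radians(8.1);a=np.array([np.cos(t),np.sin(t),0]);z=np.array([0,0,1.])
    for th in(-6,-3,0,3,6,10):  # + = top leaning forward (+x)
        for m in(-30,-26,-22):
            r=np.radians(th);e=np.sin(r)*a+np.cos(r)*z;n=np.cos(r)*a-np.sin(r)*z
            C=np.array([.454,-.2249,.026])+a*m/1e3+e*.036
            print(th,m,"disc c,top,bot",[round(proj(K,T,C+q)[1],1) for q in(.042*e,.042*e+.0052*n,.042*e-.0052*n,.036*e+.018*n,-.036*e+.018*n,.042*e-.013*n,.036*e-.018*n)])
tf()
E
python3 tf.py
```

```text
[91, 90, 91, 91, 92, 93, 92, 91, 91, 91, 91, 90, 90, 90, 91, 91, 91, 83, 66, 64, 66, 65, 62, 54, 61, 85, 99, 97, 96, 96, 96, 96, 97, 96, 97, 96, 96, 97, 96, 96, 96, 97, 96, 96, 96, 98, 98, 85, 47, 43, 49, 68, 90, 100, 118, 152, 171, 171, 171, 172, 172, 171, 172, 171, 172, 172, 172, 172, 172, 171, 171, 171, 156, 114, 97, 60, 57, 59, 58, 58, 75, 91, 91, 90, 91, 90, 89, 89, 90, 88, 88, 89, 88, 89, 90, 90, 89, 89, 89, 89, 90, 90, 89, 91, 81, 62, 62, 61, 68, 86, 99, 97, 97, 97, 96, 97, 97, 97, 97, 96, 97, 96, 96, 97, 97, 96, 97, 96, 97, 96, 96, 97, 96, 98, 97, 96, 96, 96, 96, 96, 97, 96, 96, 98, 97, 86, 58, 55, 56, 57, 56, 57, 57, 56, 57, 56, 56, 55, 56, 57, 55, 55, 56, 55, 55, 55, 56, 54, 54, 57, 86, 99, 63, 33, 33, 35, 36, 35, 35, 35, 34, 33, 34, 33, 35, 32, 33, 30, 32, 88, 161, 191]
-6 -30 disc c,top,bot [np.float64(324.4), np.float64(309.4), np.float64(338.7), np.float64(256.6), np.float64(175.5), np.float64(359.1), np.float64(354.8)]
-6 -26 disc c,top,bot [np.float64(311.9), np.float64(296.4), np.float64(326.7), np.float64(243.0), np.float64(167.2), np.float64(347.7), np.float64(344.
[... 1790 characters left out ...]
, np.float64(185.0), np.float64(165.8), np.float64(304.1), np.float64(309.8)]
6 -22 disc c,top,bot [np.float64(243.1), np.float64(223.2), np.float64(262.5), np.float64(170.1), np.float64(157.6), np.float64(290.8), np.float64(297.6)]
10 -30 disc c,top,bot [np.float64(251.2), np.float64(231.4), np.float64(270.7), np.float64(180.4), np.float64(173.8), np.float64(299.4), np.float64(307.5)]
10 -26 disc c,top,bot [np.float64(236.8), np.float64(216.7), np.float64(256.7), np.float64(165.8), np.float64(165.7), np.float64(286.0), np.float64(295.2)]
10 -22 disc c,top,bot [np.float64(222.1), np.float64(201.5), np.float64(242.3), np.float64(150.7), np.float64(157.6), np.float64(272.1), np.float64(282.5)]
```

Call:
apply_moves --deltas "1 0.1 1 0 255;1 0.1 1 0 255;1.5 0.2 1 0 255;1.5 0.2 0 0 255;0 0 0 0 255"

```text
t: 25.32
eef_pos: [0.4087, -0.2302, 0.0586]
orientation: [-3.131, -0.218, 0.016]
force: [-7.0, -1.8, 0.6]
finger_gap: 0.0003
finger_force: 3.8
```

```bash
python3 st.py | head -2
```

```text
25.325 [ 0.40868494 -0.23022306  0.05864922] [-7.04381663 -1.84015247  0.57795963] 0.00026454483085042743
tcp mount x -45.61300350970509 lat 1.1149894285923694
```

Call:
apply_moves --deltas "1.5 0 0 0 255;1.5 0 0 0 255;1.5 0 0 0 255;0 0 0 0 255"

```text
t: 25.88
eef_pos: [0.4191, -0.2302, 0.0603]
orientation: [3.134, 0.221, 0.002]
force: [-2.5, -0.5, -1.9]
finger_gap: -0.0002
finger_force: 1.1
```

```bash
python3 st.py | head -2; sed -i 's/for th in.*/for th in(-3,0,3):/;s/for m in.*/for m in(-15,-10,-5,0):/' tf.py; python3 tf.py
```

```text
25.875 [ 0.41905469 -0.23023339  0.06031935] [-2.52720604 -0.49250118 -1.92278313] -0.0002126726379188372
tcp mount x -35.34816534197249 lat -0.3563413561001675
[161, 160, 159, 158, 158, 157, 156, 157, 156, 157, 156, 156, 156, 157, 157, 156, 156, 156, 156, 156, 155, 154, 153, 152, 151, 152, 153, 137, 99, 95, 95, 83, 51, 54, 77, 108, 141, 165, 167, 170, 173, 173, 174, 174, 173, 173, 172, 173, 174, 159, 118, 116, 119, 109, 80, 58, 62, 78, 91, 92, 93, 93, 93, 92, 92, 91, 90, 91, 91, 92, 91, 91, 91, 91, 91, 91, 91, 91, 92, 91, 91, 89, 90, 89, 89, 99, 132, 155, 154, 153, 152, 152, 152, 153, 152, 151, 152, 151, 152, 152, 152, 153, 146, 120, 95, 96, 97, 98, 98, 99, 100, 98, 99, 97, 99, 98, 98, 98, 99, 99, 99, 93, 73, 59, 59, 59, 59, 58, 59, 58, 57, 58, 58, 58, 55, 57, 58, 57, 58, 57, 57, 56, 56, 57, 57, 57, 55, 68, 95, 108, 107, 107, 107, 97, 61, 36, 35, 37, 37, 36, 36, 35, 36, 36, 35, 35, 35, 36, 35, 34, 33, 35, 34, 33, 34, 35, 33, 33, 32, 34, 34, 30, 32, 31, 32, 33, 31, 30, 30, 85, 157, 188]
-3 -15 disc c,top,bot [np.float64(308.1), np.float64(292.4), np.float64(323.1), np.float64(241.5),
[... 1056 characters left out ...]
263.9), np.float64(175.9), np.float64(147.6), np.float64(289.3), np.float64(293.4)]
3 -15 disc c,top,bot [np.float64(282.4), np.float64(265.0), np.float64(299.4), np.float64(214.3), np.float64(177.6), np.float64(324.1), np.float64(327.0)]
3 -10 disc c,top,bot [np.float64(266.1), np.float64(248.2), np.float64(283.6), np.float64(197.2), np.float64(167.7), np.float64(308.9), np.float64(313.0)]
3 -5 disc c,top,bot [np.float64(249.2), np.float64(230.8), np.float64(267.2), np.float64(179.7), np.float64(157.7), np.float64(293.3), np.float64(298.5)]
3 0 disc c,top,bot [np.float64(231.9), np.float64(212.9), np.float64(250.3), np.float64(161.6), np.float64(147.5), np.float64(277.1), np.float64(283.6)]
```

Call:
apply_moves --deltas "2 0.3 0 0 255;2 0.3 0 0 255;1.5 0.2 0 0 255;0 0 0 0 255"

```text
t: 26.42
eef_pos: [0.4225, -0.2295, 0.0602]
orientation: [-3.133, -0.22, 0.005]
force: [-5.0, -0.4, 1.7]
finger_gap: 0.0
finger_force: 0.0
```

```bash
python3 st.py | head -2; python3 tf.py|head -1
```

```text
26.425 [ 0.4225261  -0.22949651  0.06019655] [-5.01610156 -0.41013127  1.66975789] 1.0811326212843002e-05
tcp mount x -31.80756400562823 lat -0.11594031932723296
[81, 68, 79, 91, 92, 102, 122, 136, 142, 146, 150, 156, 159, 160, 159, 159, 158, 157, 157, 156, 156, 156, 156, 156, 156, 157, 156, 156, 155, 155, 156, 156, 156, 154, 154, 152, 151, 151, 150, 148, 143, 139, 131, 114, 94, 97, 96, 79, 49, 48, 50, 58, 78, 97, 104, 130, 160, 170, 169, 169, 169, 169, 169, 168, 168, 169, 168, 169, 169, 169, 168, 169, 154, 113, 96, 60, 58, 60, 60, 58, 64, 78, 91, 90, 90, 89, 89, 89, 87, 87, 87, 86, 87, 88, 88, 87, 87, 87, 88, 87, 88, 88, 88, 86, 88, 87, 82, 75, 88, 102, 99, 94, 95, 95, 96, 95, 95, 95, 94, 95, 95, 94, 95, 95, 95, 94, 94, 96, 94, 95, 95, 95, 95, 95, 93, 95, 94, 94, 94, 94, 94, 95, 87, 62, 56, 57, 53, 54, 54, 54, 55, 53, 53, 54, 54, 53, 53, 54, 54, 55, 53, 53, 54, 53, 53, 69, 77, 46, 31, 33, 32, 32, 34, 34, 33, 35, 32, 33, 32, 34, 31, 31, 33, 31, 32, 34, 33, 27, 31, 86, 157, 188]
```

```bash
python3 tf.py|grep -E "^(0|3|-3) "
```

```text
-3 -15 disc c,top,bot [np.float64(319.7), np.float64(304.5), np.float64(334.3), np.float64(253.8), np.float64(185.1), np.float64(355.4), np.float64(353.2)]
-3 -10 disc c,top,bot [np.float64(304.5), np.float64(288.8), np.float64(319.7), np.float64(237.6), np.float64(175.3), np.float64(341.4), np.float64(340.2)]
-3 -5 disc c,top,bot [np.float64(288.9), np.float64(272.6), np.float64(304.5), np.float64(220.9), np.float64(165.2), np.float64(327.0), np.float64(326.8)]
-3 0 disc c,top,bot [np.float64(272.7), np.float64(255.8), np.float64(288.9), np.float64(203.6), np.float64(155.0), np.float64(312.2), np.float64(313.1)]
0 -15 disc c,top,bot [np.float64(307.5), np.float64(291.3), np.float64(323.2), np.float64(240.4), np.float64(184.7), np.float64(345.9), np.float64(345.8)]
0 -10 disc c,top,bot [np.float64(292.0), np.float64(275.2), np.float64(308.2), np.float64(224.0), np.float64(174.9), np.float64(331.5), np.float64(332.4)]
0 -5 disc c,top,bot [np.float64(275.9), np.float64(258.7), np.float64(292.6), np.float64(207.0), np.float64(164.9), np.float64(316.7), np.float64(318.6)]
0 0 disc c,top,bot [np.float64(259.3), np.float64(241.5), np.float64(276.6), np.float64(189.5), np.float64(154.7), np.float64(301.4), np.float64(304.5)]
3 -15 disc c,top,bot [np.float64(294.7), np.float64(277.6), np.float64(311.3), np.float64(226.9), np.float64(184.3), np.float64(335.4), np.float64(337.5)]
3 -10 disc c,top,bot [np.float64(278.7), np.float64(261.1), np.float64(295.8), np.float64(210.2), np.float64(174.5), np.float64(320.6), np.float64(323.7)]
3 -5 disc c,top,bot [np.float64(262.2), np.float64(244.2), np.float64(279.8), np.float64(193.0), np.float64(164.6), np.float64(305.3), np.float64(309.6)]
3 0 disc c,top,bot [np.float64(245.2), np.float64(226.6), np.float64(263.3), np.float64(175.2), np.float64(154.5), np.float64(289.6), np.float64(295.0)]
```

Call:
apply_moves --deltas "-4 -0.6 0 0 255;-8 -1.1 0 0 255;-14 -2 0 0 255;-20 -2.8 0 0 255;-10 -1.4 0 0 255;0 0 0 0 255;0 0 0 0 255"

```text
t: 27.35
eef_pos: [0.3686, -0.2376, 0.0606]
orientation: [3.133, 0.221, 0.002]
force: [-0.4, -0.0, 0.5]
finger_gap: -0.0001
finger_force: 0.0
```

```bash
python3 st.py | head -2;cat >> tf.py <<'E'
E
python3 tf.py
```

```text
27.35 [ 0.368648   -0.23760404  0.0606178 ] [-0.38246745 -0.02809304  0.52604199] -6.0933116284111186e-05
tcp mount x -86.29051029652942 lat -0.551101818600828
[88, 88, 88, 89, 88, 88, 90, 88, 87, 88, 87, 87, 88, 87, 88, 88, 88, 89, 88, 87, 87, 88, 89, 89, 87, 87, 87, 88, 88, 88, 88, 87, 88, 88, 89, 88, 86, 85, 86, 86, 87, 86, 86, 87, 86, 88, 88, 88, 88, 88, 88, 88, 84, 82, 101, 153, 181, 180, 178, 179, 163, 122, 120, 121, 120, 121, 121, 122, 122, 123, 121, 122, 121, 121, 121, 121, 121, 121, 121, 121, 120, 121, 121, 121, 121, 121, 122, 122, 122, 123, 123, 123, 123, 123, 124, 123, 124, 124, 124, 125, 125, 126, 110, 60, 47, 49, 50, 50, 49, 50, 49, 49, 49, 50, 50, 49, 48, 49, 48, 49, 48, 48, 47, 47, 48, 48, 47, 47, 46, 47, 46, 45, 45, 46, 44, 45, 46, 44, 46, 46, 46, 44, 44, 45, 44, 44, 45, 45, 42, 43, 43, 43, 41, 43, 42, 42, 42, 41, 39, 40, 39, 39, 38, 40, 38, 38, 38, 38, 35, 37, 36, 35, 37, 36, 35, 36, 33, 34, 37, 35, 34, 35, 33, 33, 32, 33, 32, 30, 30, 83, 154, 185]
-3 -15 disc c,top,bot [np.float64(124.0), np.float64(101.5), np.float64(145.5), np.float64(45.5), np.float64(68.1), np.f
[... 987 characters left out ...]
4(11.1), np.float64(61.9), np.float64(-43.9), np.float64(32.0), np.float64(97.6), np.float64(118.9)]
3 -15 disc c,top,bot [np.float64(88.3), np.float64(64.6), np.float64(111.2), np.float64(12.8), np.float64(68.6), np.float64(144.3), np.float64(162.4)]
3 -10 disc c,top,bot [np.float64(65.4), np.float64(40.9), np.float64(89.1), np.float64(-10.9), np.float64(56.8), np.float64(123.3), np.float64(143.4)]
3 -5 disc c,top,bot [np.float64(41.6), np.float64(16.3), np.float64(66.1), np.float64(-35.5), np.float64(44.8), np.float64(101.5), np.float64(123.8)]
3 0 disc c,top,bot [np.float64(16.9), np.float64(-9.3), np.float64(42.3), np.float64(-61.0), np.float64(32.5), np.float64(78.8), np.float64(103.5)]
```

Call:
apply_moves --deltas "0 0 20 0 255;0 0 40 0 255;0 0 40 0 200;0 0 30 0 100;0 0 10 0 0;0 0 0 0 0;0 0 0 0 0"

```text
t: 28.28
eef_pos: [0.3671, -0.2368, 0.1988]
orientation: [-3.132, -0.221, 0.004]
force: [1.0, 0.2, -0.2]
finger_gap: 0.085
finger_force: 0.0
```

```bash
python3 - <<'E'
from h import *
o=get_obs();im,K,T=cam("wrist");np.savez("f.npz",im=im,K=K,T=T);g=cv2.cvtColor(im,cv2.COLOR_RGB2GRAY);print(o["t"],o["eef_pos"])
t=np.radians(8.1);a=np.array([np.cos(t),np.sin(t),0]);n=np.array([-a[1],a[0],0]);z=np.array([0,0,1.])
for s in(0,-2,-5):
    S=np.array([.454,-.2249,.026])+a*s/1e3
    P=lambda x,y,h:tuple(np.round(proj(K,T,S+a*x/1e3+n*y/1e3+z*h/1e3),1))
    print(s,"head",P(0,0,78),P(13,0,78),P(-13,0,78),P(0,13,78),P(0,-13,78),"disc",P(5.2,0,78),P(-5.2,0,78),"body",P(18,0,72),P(-18,0,72),P(-18,0,0),"rolls",P(-11,18,18),P(-11,-18,18),"upright top front",P(18,0,62),P(18,17,62),P(18,-17,62))
c=round(float(proj(K,T,S+z*.078)[0]));print(c);u=g[20:200,c];print(u.tolist())
for y in(-18,18):
    q=proj(K,T,np.array([.452,-.2252,.044])-a*.011+n*y/1e3);r=int(q[1]);print(y,q,cv2.resize(g[r-12:r+13,int(q[0])-14:int(q[0])+15],None,fx=1,fy=1).tolist())
E
```

```text
28.275 [ 0.36712005 -0.23684977  0.19884936]
0 head (np.float64(321.6), np.float64(82.8)) (np.float64(321.6), np.float64(60.7)) (np.float64(321.6), np.float64(104.1)) (np.float64(301.3), np.float64(82.8)) (np.float64(342.0), np.float64(82.8)) disc (np.float64(321.6), np.float64(74.1)) (np.float64(321.6), np.float64(91.4)) body (np.float64(321.7), np.float64(53.7)) (np.float64(321.6), np.float64(112.1)) (np.float64(321.6), np.float64(111.8)) rolls (np.float64(299.9), np.float64(103.1)) (np.float64(343.3), np.float64(103.1)) upright top front (np.float64(321.7), np.float64(56.3)) (np.float64(296.3), np.float64(56.2)) (np.float64(347.0), np.float64(56.3))
-2 head (np.float64(321.6), np.float64(86.1)) (np.float64(321.6), np.float64(64.2)) (np.float64(321.6), np.float64(107.3)) (np.float64(301.3), np.float64(86.1)) (np.float64(341.9), np.float64(86.1)) disc (np.float64(321.6), np.float64(77.4)) (np.float64(321.6), np.float64(94.7)) body (np.float64(321.7), np.float64(57.1)) (np.float64(321.6), np.float64(115.2)) (np.float64(321.6), np.float64(114.2)) rolls (np.float64(299.9), np.float64(1
[... 8122 characters left out ...]
, 159, 158, 157, 156, 157, 159, 159, 158, 158, 158, 157, 156, 158, 159, 157, 157, 157, 157, 155, 156, 159, 139, 92, 66, 63, 67], [160, 162, 161, 159, 158, 157, 156, 158, 160, 159, 157, 158, 159, 157, 156, 157, 157, 156, 155, 156, 157, 155, 155, 158, 139, 94, 70, 68, 67], [160, 163, 161, 159, 158, 157, 156, 158, 160, 159, 157, 158, 158, 156, 155, 157, 158, 156, 156, 156, 157, 155, 155, 158, 139, 95, 70, 69, 70], [160, 162, 161, 160, 159, 157, 156, 158, 159, 159, 158, 158, 158, 156, 156, 156, 158, 157, 155, 157, 156, 155, 155, 158, 140, 94, 71, 69, 71], [161, 162, 160, 159, 159, 157, 156, 157, 160, 159, 158, 158, 158, 157, 155, 156, 158, 156, 156, 156, 156, 155, 155, 157, 140, 96, 70, 70, 69]]
```

The column profile puts the roller upright. The disc is centred at row 85, the body meets the upright at row 56, and the jaws sit behind it. That matches home to within about 2 mm, and the arm is clear.

```bash
python3 -c "
from station import *
print(sign_off())"
```

```text
the job is handed in; nothing more can be done
None
```

The roller stands thin end down in the mount, home against the upright with the jaws closed behind it as far as the last camera measurements and push forces show. The gripper is clear, and I handed the job in at about 28 s; the shelf edge brought the roller only to about 80° because its foot slipped up onto the edge, and it stood upright once released in the slot.

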